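# Open the deposit safe's money shutter with its key and hold it open

### The job

Take the key out of its wooden stand and push its blade fully home into the keyhole on top of the small grey safe, pressing lightly and twisting it up to about 30 degrees right and left to find its way past the two sticky wafers inside. Only once it is fully home, turn it a quarter turn clockwise (seen from above) to its stop, so that the money shutter opens; the lock springs back, so finish still gripping the key and holding it turned. Leave the things standing round about where they are.

Things in the scene. Friction and masses are not known exactly. Their poses are not given: they have to be found in the camera images.
- key: Loose key, 80 g, upright in the stand, bow up. Origin mid tip of the blade (lowest point); z up from tip to bow, x along the blade's width, y through its thickness. Steel blade 24 (x) x 5 (y) x 40 mm (z 0-40), square-ended; collar 26 x 10 mm at z 40-46 stops it on the lock's face; above it the bow. Fits the lock either way round (half turn).
- key_bow (a point): Middle of the grip area of the key's black bow, 66 mm above the blade's tip; axes as the key's. The bow is 34 (x) x 10 (y) x 34 mm, from 46 to 80 mm above the tip: grip it across its 10 mm thickness (y).
- key_stand: Fixed light wooden block, 70 x 55 x 50 mm on a foot of 84 x 69 x 8 mm; origin at the centre of its underside. A slot 25.5 (x) x 6.5 mm (y), 34 mm deep from the top (its floor 16 mm up), holds the key's blade, so the key's collar stands 6 mm above the block.
- safe: Fixed grey steel safe, 150 (x) x 130 (y) x 100 mm high, origin at the centre of its underside, z up. In its top: the lock, in a steel bezel, 25 mm from the centre towards -x; two guide rails 7 mm high with the money shutter, 45 mm from the centre towards +x.
- lock_mouth (a point): Centre of the lock plug's round face, on its axis, 100.5 mm above the worktop, axes as the safe's. A bezel, 34 mm inside and 60 mm outside diameter, stands 3 mm above the face. At lock angle 0 the key slot lies along the safe's x: 27 (x) x 8 mm (y); plug 10 mm thick. Fully home, the tip is 40 mm below the face and the collar rests on it.
- wafers (a point): Point on the lock's axis 14 mm below the face: top of the upper of two hidden sticky wafers (the other's top 24 mm below the face), each 5 mm thick, slot 28 x 7.5 mm, twisted 0.36 to 0.50 rad out of line, the upper clockwise, the lower anticlockwise seen from above. The tip stops on each until key and plug are twisted into its line. Friction 0.03 N m holds them: press under 15 N.
- plug (a joint): Angle of the lock plug in rad: 0 at rest, grows clockwise seen from above, stop at 1.57, other stop at -0.65. A spring (0.10 N m/rad) turns it back when let go, with the key in it to about 0.7; turning the key with both wafers to the stop takes about 0.23 N m. The key has about 0.13 rad of play in it, so the key must turn that much further.
- shutter (a joint): Travel of the steel money shutter (21 x 50 mm plate) along the safe's +y, in m: driven by the plug, 0 closed, 0.040 open at the plug's stop.
- weight_0: Bystander: brass scale weight, 38 mm across, 34 mm high; origin at its underside. Leave alone.
- service_bell: Bystander: counter bell, 79 mm across, 64 mm high; origin at its underside. Leave alone.
- sweet_box_2: Bystander: cardboard sweet box, 35 x 120 x 50 mm; origin at its underside. Leave alone.
Mind the look-alikes: they are no part of the job. There is more than one size of the key; the one meant has the size given above.

How it is judged:
On the way:
1. the key is fully home in the lock, gripped, and not yet turned (lock angle under 0.7 rad) (z of key in the frame of lock_mouth below -0.037 m and horizontal distance between key and lock_mouth below 0.005 m and value of joint plug below 0.7 rad and contact force between the fingers and key above 1 N), for 0.1 s.
At the end, for the whole second after the job is handed in: The key is upright (within 0.15 rad) and fully home in the lock (tip at least 36 mm below the face, within 5 mm of the axis), gripped by the fingers, the lock held turned beyond 1.3 rad and the shutter open beyond 32 mm (z of key in the frame of lock_mouth below -0.036 m and horizontal distance between key and lock_mouth below 0.005 m and angle between key's own z axis and vertical below 0.15 rad and value of joint plug above 1.3 rad and value of joint shutter above 0.032 m and contact force between the fingers and key above 1 N); the arm keeps its last pose, push and grip.
It fails at once if the lock is turned beyond 0.8 rad with the key not fully home (value of joint plug above 0.8 rad and z of key in the frame of lock_mouth above -0.034 m).
It fails at once if a bystander is moved by more than 30 mm (distance of any of weight_0, service_bell, sweet_box_2 from where it was at the start of the episode above 0.03 m).
It also fails if it takes over 61 s, if anything falls off the work surface, if the arm or the gripper's body presses on something with over 40 N, if the wrist force passes 120 N, or if a joint passes its speed limit or range.

### The arm

A 6-joint arm with a two-finger parallel gripper is mounted at the origin on the work surface; the furniture and walls round the work are solid. World frame = base frame: x ahead of the robot, y to its left, z up, the work surface at z = 0. Lengths are in m, angles in rad, forces in N, time in s.
With the tool pointing down it reaches from about 0.425 to 0.925 m from the base axis. Payload 12.5 kg.
Tool frame: the origin (TCP) lies at the very end of the fingers, on their centre line; the grasp point (between the pads) lies 19 mm behind it; x points along the fingers, y is the direction in which the jaws open and shut, and the axes are right-handed (so a half turn about x gives the same grasp; the last joint's range is limited). The gripper opens to 85 mm and grips with 20 to 120 N. Pads are 22 mm wide; open, the fingers measure 114 mm over their backs; the gripper's body (76 mm by 85 mm) begins 54 mm behind the grasp point. The pads swing forward as they close: fully open they stand 13 mm farther back than shut.
Start: joints at [1.231, 0.491, 1.559, -0, 1.092, -0.106], TCP at [0.145, 0.608, 0.231] pointing down, gripper open.
Joint ranges: [-3.1, 3.1], [-0.84, 2.19], [0.05, 2.79], [-1.13, 4.28], [0.06, 2.93], [-2.69, 2.69]. Speed limits (rad/s): [2.22, 2.22, 2.79, 3.14, 3.14, 3.14].

### API

Orientations are given as a rotation vector (axis times angle).
In Python, from workcell import robot gives the robot as it stands.
- The arm moves only by the tool drive_tool, never from a script. Its argument "steps" is a list that holds one entry, the list of rows, each a list of 5 numbers: the shift along the tool's x, y, z in mm, then the turn about the tool's x in degrees, then the finger opening in mm, from 0 to 85.4. In form: [[[x, y, z, turn, hand], ...]]. A call has 1 to 20 rows; each row is the pose to reach, as a shift and turn from the pose commanded when the call began, along the tool's axes at that moment; what a row does not reach only later rows make up. A row lasts 1/10 s, in which the tool goes at most 50 mm and 8.59 degrees, less where a joint would pass 70% of its speed; a pose out of reach is approached as far as the arm can. A call with a gripper value outside its range is refused whole. The fingers move at their own pace and stop on an object; the grip force is fixed at half the most. Time passes only in rows, so rows that repeat a pose let the fingers close. It gives the time, the measured TCP pose, the force and the opening at its end, in the units of the state.
- robot.state(): the state, without advancing time (a new reading comes with each control period).
- robot.snapshot(name): name is "scene" or "top" or "wrist"; returns a dict with "img" (384x512x3 uint8, red, green, blue), "z_map" (384x512 float32, m along the optical axis (not along the pixel's ray), 0 where there is no reading), "camera_matrix" (3x3 intrinsics, pixels), "cam_to_world" (4x4, takes a point from camera to world coordinates); the wrist camera has in their place "mount" (4x4, takes a point from camera to tool coordinates, whose origin is the TCP and whose axes are the tool frame's). Camera axes: x right, y down, z forward; pixel columns grow to the right and rows downward; lengths in m; the calibration is good to about 2 mm. A picture is of the moment at which its call begins: read the wrist's pose just before it.
- robot.close_job(): hands the job in, once; it reports no verdict.
The state is a dict: "t": time; "joint_pos": joint angles; "joint_velocities": joint speeds; "tau": joint torques, N m; "ee_pos": TCP position; "eef_rot": TCP orientation; "wrist_force": force on the tool from outside, world axes, zero at the start; "wrist_torque": the same for the moment, N m; "finger_gap": opening from 0.0 (shut) to 1.0 (fully open).
Only numpy, scipy, OpenCV 4.12 (cv2) and the standard library are available. Lean on these libraries where they do the work, as an engineer would, in place of code of your own. Each camera call takes 0.05 s, during which the arm holds its last target.

## Working session

There is one attempt and no reset: what is moved stays moved. The work goes in short steps, Python scripts to look and compute and a tool call to move; the robot and the scene stay as the last step left them, time stands still between calls to the robot, and variables do not carry over. Pictures are saved under pics/ and viewed, and the job is handed in when it is done.

Besides the shell and the picture viewer there is one more tool, called after "Emit:" in YAML: its name, and indented under it one key for each argument. drive_tool: Moves the arm, as the interface text tells. Its arguments: {"type":"object","properties":{"steps":{"type":"array","items":{"type":"array","items":{"type":"array","items":{"type":"number"}}}}},"required":["steps"]}

```bash
mkdir -p pics; ls
cat > h.py <<'E'
import numpy as np, cv2
from workcell import robot
def snap(n,tag):
    s=robot.state(); d=robot.snapshot(n)
    np.savez(f'{tag}.npz',img=d['img'],z=d['z_map'],K=d['camera_matrix'],T=d.get('cam_to_world',d.get('mount')),p=s['ee_pos'],r=s['eef_rot'],w=n=='wrist')
    cv2.imwrite(f'pics/{tag}.png',d['img'][:,:,::-1]); return d
def load(tag):
    d=dict(np.load(f'{tag}.npz'))
    if d['w']:
        M=np.eye(4); M[:3,:3]=cv2.Rodrigues(d['r'])[0]; M[:3,3]=d['p']; d['T']=M@d['T']
    return d
def ray(d,u,v,z):
    T=d['T']; r=T[:3,:3]@np.linalg.inv(d['K'])@[u,v,1]; o=T[:3,3]
    return o+r*(z-o[2])/r[2]
def pts(d):
    z=d['z']; v,u=np.mgrid[:z.shape[0],:z.shape[1]]
    P=np.stack([u*z,v*z,z],-1)@np.linalg.inv(d['K']).T
    return P@d['T'][:3,:3].T+d['T'][:3,3]
E
python3 - <<'E'
from h import *
for n in('scene','top','wrist'): snap(n,n+'0')
s=robot.state(); print({k:np.round(v,3) for k,v in s.items()})
print(load('top0')['T'],load('scene0')['T'], load('wrist0')['T'])
E
```

```text
pics
{'t': np.float64(0.15), 'joint_pos': array([ 1.231,  0.491,  1.559, -0.   ,  1.092, -0.106]), 'joint_velocities': array([-0.   , -0.003, -0.002,  0.001, -0.001, -0.001]), 'tau': array([ 1.0000e-03, -6.1871e+01, -2.6169e+01, -0.0000e+00,  3.0000e-03,
        0.0000e+00]), 'ee_pos': array([0.145, 0.608, 0.231]), 'eef_rot': array([ 0.183,  1.563, -0.184]), 'wrist_force': array([-0.051,  0.19 , -0.717]), 'wrist_torque': array([ 0.01 , -0.011,  0.057]), 'finger_gap': np.float64(1.002)}
[[-0.00527828 -0.99557036  0.09387118  0.49862997]
 [-0.99991902  0.00634163  0.01103305 -0.01944011]
 [-0.01157948 -0.09380534 -0.99552322  0.91952377]
 [ 0.          0.          0.          1.        ]] [[ 6.93576039e-01 -3.49699755e-01  6.29811368e-01  5.37783695e-02]
 [-7.20382977e-01 -3.37660137e-01  6.05833309e-01 -5.35393090e-01]
 [ 8.02433261e-04 -8.73896855e-01 -4.86110731e-01  4.91093637e-01]
 [ 0.00000000e+00  0.00000000e+00  0.00000000e+00  1.00000000e+00]] [[ 2.31985496e-01  9.31963008e-01  2.78617445e-01  7.34404617e-02]
 [ 9.72719245e-01 -2.22268308e-01 -6.64384663e-02  6.24049144e-01]
 [ 9.63507121e-06  2.86429311e-01 -9.58101378e-01  3.72327816e-01]
 [ 0.00000000e+00  0.00000000e+00  0.00000000e+00  1.00000000e+00]]
```

View pics/scene0.png

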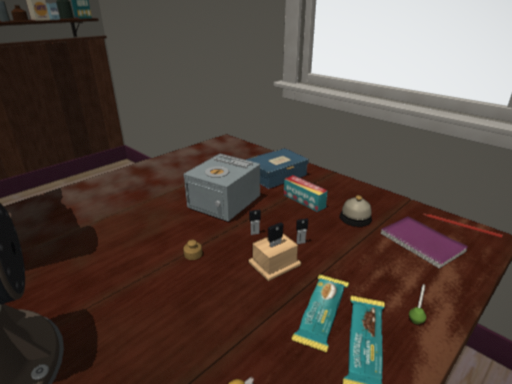

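View pics/top0.png

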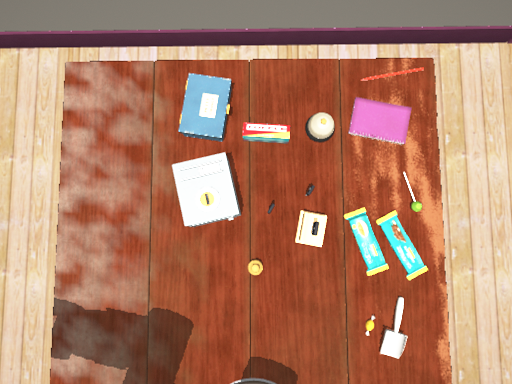

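View pics/wrist0.png

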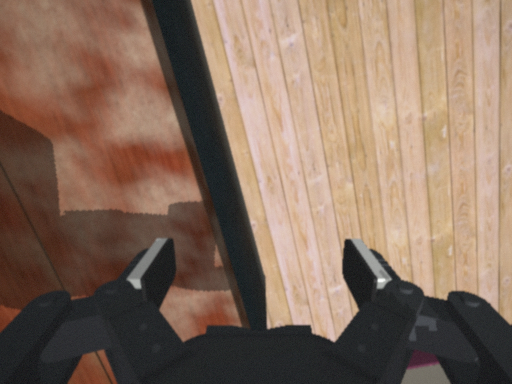

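The scene view shows the stand with a key at (277,236), two look-alike keys at (255,222) and (302,231), and the safe at (222,185). In the top view the stand is at (312,229), the keys at (271,207) and (309,189), and the lock at (207,199). The wrist camera sees only floor. Next I'll enlarge these and measure.

Run:
```python
from h import *
t=load('top0'); s=load('scene0')
c=lambda d,a,b,e,f,k:cv2.resize(d['img'][a:b,e:f,::-1],None,fx=k,fy=k,interpolation=cv2.INTER_CUBIC)
a=c(s,195,285,180,330,5); cv2.imwrite('pics/c1.png',a)
b=c(t,145,255,165,335,4.5); cv2.imwrite('pics/c2.png',b)
P=pts(t)
for u,v in [(316,226),(316,233),(305,240),(271,207),(309,189),(207,199),(185,165),(228,165),(256,267),(320,125)]:
    print(u,v,np.round(P[v,u],3))
print(t['K'],s['K'])
```

```text
316 226 [ 0.507 -0.15   0.098]
316 233 [ 0.491 -0.15   0.095]
305 240 [ 0.473 -0.13   0.05 ]
271 207 [ 0.555 -0.046  0.065]
309 189 [ 0.602 -0.144  0.039]
207 199 [0.574 0.108 0.084]
185 165 [0.654 0.159 0.103]
228 165 [0.655 0.057 0.09 ]
256 267 [ 0.407 -0.008  0.037]
320 125 [ 0.764 -0.173  0.051]
[[348.65291829   0.         256.20103418]
 [  0.         348.65291829 197.13965335]
 [  0.           0.           1.        ]] [[365.04355002   0.         257.5901898 ]
 [  0.         365.04355002 195.1814185 ]
 [  0.           0.           1.        ]]
```

View pics/c1.png

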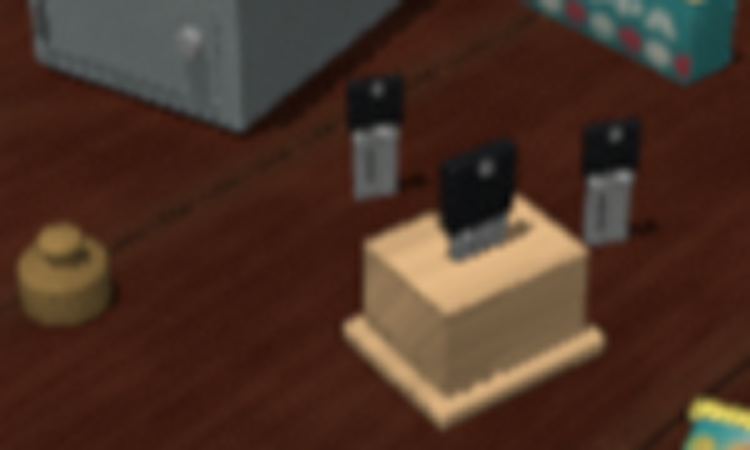

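View pics/c2.png

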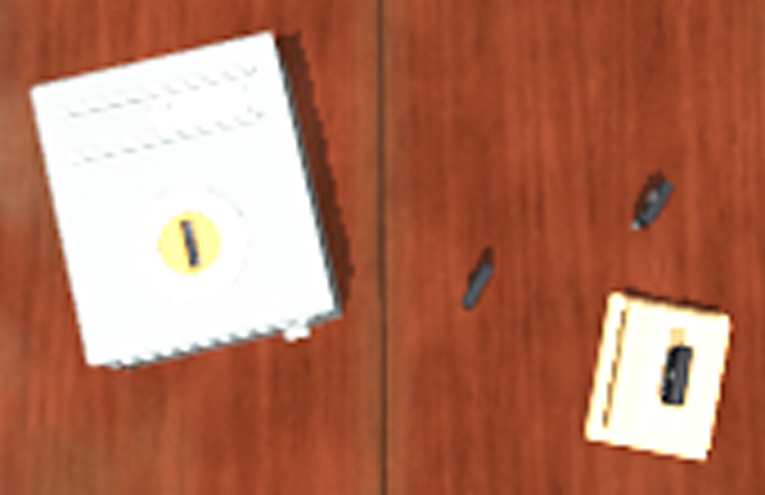

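```bash
cat >> h.py <<'E'
def to(target,yaw_y=None,s=None):
    "shift mm in tool axes, turn deg about tool x so that tool y gets world yaw yaw_y"
    s=s or robot.state(); R=cv2.Rodrigues(s['eef_rot'])[0]
    d=R.T@(np.array(target)-s['ee_pos'])*1000
    y=np.arctan2(R[1,1],R[0,1]); out=[round(float(x),1) for x in d]
    if yaw_y is not None:
        dz=(yaw_y-y+np.pi/2)%np.pi-np.pi/2   # nearest half turn; tool x down => turn = -dz
        out.append(round(float(np.degrees(-dz)),1))
    return out,'yaw_y',round(float(y),4)
E
python3 - <<'E'
from h import *
s=robot.state();R=cv2.Rodrigues(s['eef_rot'])[0];print(np.round(R,4))
t=load('top0')
# key bow mask in top
hsv=cv2.cvtColor(t['img'],cv2.COLOR_RGB2HSV)
g=t['img'].max(-1)
for nm,(u0,u1,v0,v1,z) in {'key':(305,326,215,240,.096),'slot':(198,216,190,208,.1005)}.items():
    m=(g<90).astype(np.uint8); M=np.zeros_like(m); M[v0:v1,u0:u1]=m[v0:v1,u0:u1]
    cs,_=cv2.findContours(M,cv2.RETR_EXTERNAL,cv2.CHAIN_APPROX_NONE)
    c=max(cs,key=cv2.contourArea); r=cv2.minAreaRect(c); b=cv2.boxPoints(r)
    w=np.array([ray(t,*q,z) for q in b]); print(nm,cv2.contourArea(c),np.round(r[0],1),'C',np.round(w.mean(0),4),'sides',np.round([np.linalg.norm(w[1]-w[0]),np.linalg.norm(w[2]-w[1])],4),'ang',np.round([np.arctan2(*(w[1]-w[0])[[1,0]]),np.arctan2(*(w[2]-w[1])[[1,0]])],3))
print(to([0.44,-0.15,0.30],np.pi/2-.18))
E
```

```text
[[-3.000e-04  2.317e-01  9.728e-01]
 [-8.000e-04  9.728e-01 -2.317e-01]
 [-1.000e+00 -8.000e-04 -1.000e-04]]
key 23.5 [314.8 228. ] C [ 0.5027 -0.1475  0.096 ] sides [0.0293 0.0104] ang [-0.185 -1.742]Traceback (most recent call last):
  File "<stdin>", line 10, in <module>
ValueError: max() iterable argument is empty
```

Run:
```python
from h import *
for p in ([.45,.35,.25],[.50,.0,.25],[.503,-.148,.22]): print(to(p,np.pi/2-.183))
```

```text
([-19.0, -180.1, 356.7, -2.9], 'yaw_y', 1.337)
([-18.8, -509.0, 486.4, -2.9], 'yaw_y', 1.337)
([11.4, -652.3, 523.6, -2.9], 'yaw_y', 1.337)
```

Emit:
drive_tool:
  steps:
    - [[-19, -180, 357, -3, 85], [-19, -180, 357, -3, 85], [-19, -180, 357, -3, 85], [-19, -180, 357, -3, 85], [-19, -180, 357, -3, 85], [-19, -180, 357, -3, 85], [-19, -180, 357, -3, 85], [-19, -180, 357, -3, 85], [-19, -509, 486, -3, 85], [-19, -509, 486, -3, 85], [-19, -509, 486, -3, 85], [-19, -509, 486, -3, 85], [-19, -509, 486, -3, 85], [-19, -509, 486, -3, 85], [-19, -509, 486, -3, 85], [11, -652, 524, -3, 85], [11, -652, 524, -3, 85], [11, -652, 524, -3, 85], [11, -652, 524, -3, 85], [11, -652, 524, -3, 85]]

```text
t: 2.15
ee_pos: [0.5031, -0.1487, 0.2197]
eef_rot: [0.145, 1.567, -0.144]
wrist_force: [0.1, -0.1, 0.7]
finger_gap: 0.998
```

Run:
```python
from h import *
snap('wrist','w1')
s=robot.state(); print({k:np.round(v,3) for k,v in s.items()})
print(to([.503,-.148,.22],np.pi/2-.183))
```

```text
{'t': np.float64(2.2), 'joint_pos': array([-0.411,  0.362,  1.817,  0.   ,  0.963, -1.8  ]), 'joint_velocities': array([ 0.033, -0.015,  0.005,  0.002,  0.002,  0.003]), 'tau': array([ -1.97 , -49.43 , -23.957,  -0.067,  -0.051,  -0.097]), 'ee_pos': array([ 0.503, -0.148,  0.22 ]), 'eef_rot': array([ 0.144,  1.567, -0.143]), 'wrist_force': array([-0.397, -0.296, -0.395]), 'wrist_torque': array([0.04 , 0.008, 0.005]), 'finger_gap': np.float64(0.989)}
([0.1, -0.5, -0.2, 0.0], 'yaw_y', 1.3882)
```

View pics/w1.png

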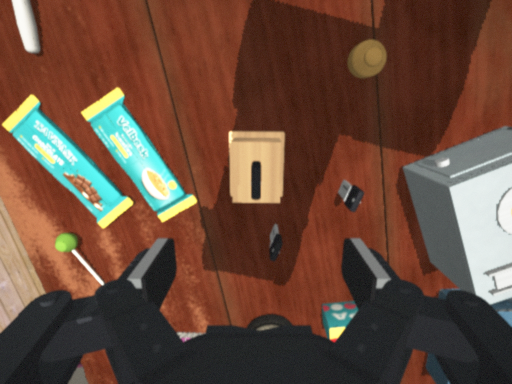

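Run:
```python
from h import *
w=load('w1')
cv2.imwrite('pics/c3.png',cv2.resize(w['img'][120:270,200:390,::-1],None,fx=4,fy=4,interpolation=cv2.INTER_CUBIC))
g=w['img'].max(-1); P=pts(w)
m=np.zeros_like(g); m[150:203,240:275]=(g[150:203,240:275]<70)*255
cs,_=cv2.findContours(m,cv2.RETR_EXTERNAL,cv2.CHAIN_APPROX_NONE); c=max(cs,key=cv2.contourArea)
print(cv2.boundingRect(c),cv2.minAreaRect(c))
def rect(c,z):
    b=cv2.boxPoints(cv2.minAreaRect(c)); W=np.array([ray(w,*q,z) for q in b])
    print('C',np.round(W.mean(0),4),'sides',np.round([np.linalg.norm(W[1]-W[0]),np.linalg.norm(W[2]-W[1])],4),'ang',np.round([np.arctan2(*(W[1]-W[0])[[1,0]]),np.arctan2(*(W[2]-W[1])[[1,0]])],3))
rect(c,.096)
for v in range(158,202,4): print(v,np.round(P[v,256],3))
for n,b,h in (('key',(150,203,245,268),.085),('standtop',(125,215,220,295),.045)):
    Q=P[b[0]:b[1],b[2]:b[3]]; k=(Q[...,2]>h)&(Q[...,2]<.12)
    m=np.zeros_like(g); m[b[0]:b[1],b[2]:b[3]]=k*255
    cs,_=cv2.findContours(m,cv2.RETR_EXTERNAL,cv2.CHAIN_APPROX_NONE); c=max(cs,key=cv2.contourArea); print(n,cv2.contourArea(c),cv2.minAreaRect(c),np.median(Q[k],0)); rect(c,np.median(Q[k],0)[2])
```

```text
(252, 162, 8, 37) ((255.5, 180.0), (36.0, 7.0), 90.0)
C [ 0.4997 -0.1516  0.096 ] sides [0.0066 0.0358] ang [ 1.386 -0.184]
158 [ 0.487 -0.149  0.049]
162 [ 0.487 -0.149  0.071]
166 [ 0.487 -0.149  0.092]
170 [ 0.49  -0.149  0.095]
174 [ 0.494 -0.15   0.096]
178 [ 0.498 -0.151  0.096]
182 [ 0.502 -0.151  0.095]
186 [ 0.506 -0.152  0.096]
190 [ 0.51  -0.153  0.095]
194 [ 0.514 -0.154  0.095]
198 [ 0.517 -0.154  0.096]
key 299.0 ((255.5, 182.0), (34.0, 9.0), 90.0) [ 0.5020086  -0.15190493  0.09441023]
C [ 0.502  -0.152   0.0944] sides [0.0086 0.0342] ang [ 1.386 -0.183]
standtop 2879.5 ((256.0, 171.49998474121094), (49.99999237060547, 60.99999237060547), -0.0) [ 0.49956135 -0.15071688  0.04902885]
C [ 0.5029 -0.152   0.049 ] sides [0.0702 0.0544] ang [2.93  1.386]
```

View pics/c3.png

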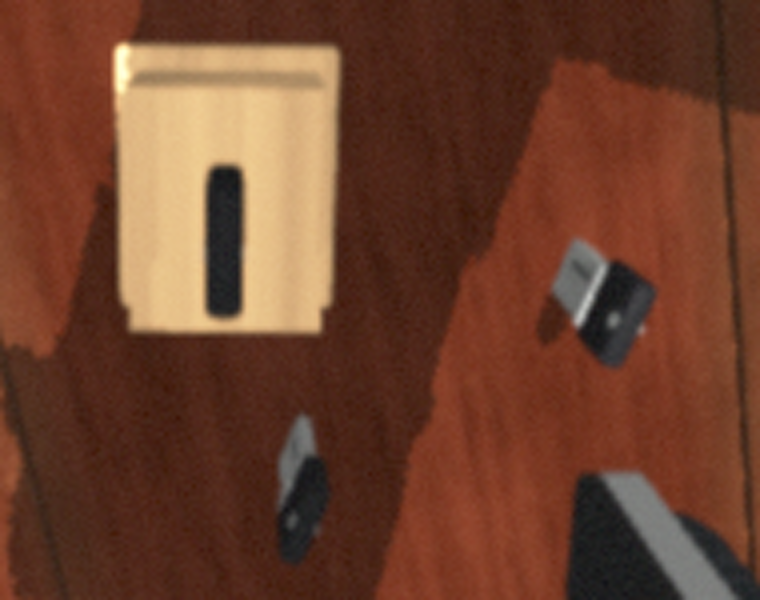

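The three keys in this view are the one in the stand (256,182), and loose ones near (274,243) and (350,193). The stand key's bow measures 34 x 9 mm with its top at z=0.096, which matches 16+80 mm. The loose ones are visibly smaller, with tops at about 0.065. So the one meant is the key in the stand, and the crop confirms it.

Run:
```python
from h import *
print(to([.502,-.1518,.065],np.pi/2-.183))
```

```text
([155.1, -4.5, -0.3, 0.0], 'yaw_y', 1.3882)
```

Emit:
drive_tool:
  steps:
    - [[50, -4.5, -0.5, 0, 45], [100, -4.5, -0.5, 0, 45], [130, -4.5, -0.5, 0, 45], [145, -4.5, -0.5, 0, 45], [155, -4.5, -0.5, 0, 45], [155, -4.5, -0.5, 0, 45]]

```text
t: 2.8
ee_pos: [0.5022, -0.1508, 0.0648]
eef_rot: [0.142, 1.567, -0.141]
wrist_force: [0.2, -0.4, 0.9]
finger_gap: 0.528
```

Run:
```python
from h import *
snap('wrist','w2')
s=robot.state(); print({k:np.round(v,3) for k,v in s.items()})
```

```text
{'t': np.float64(2.85), 'joint_pos': array([-0.418,  0.588,  1.958,  0.   ,  0.596, -1.809]), 'joint_velocities': array([-0.007, -0.02 , -0.009, -0.002,  0.008, -0.003]), 'tau': array([ 8.9000e-02, -5.4986e+01, -1.4222e+01,  3.0000e-03, -1.4000e-01,
        8.0000e-03]), 'ee_pos': array([ 0.502, -0.151,  0.066]), 'eef_rot': array([ 0.142,  1.566, -0.141]), 'wrist_force': array([-0.208,  0.094,  0.025]), 'wrist_torque': array([-0.027, -0.005, -0.024]), 'finger_gap': np.float64(0.523)}
```

View pics/w2.png

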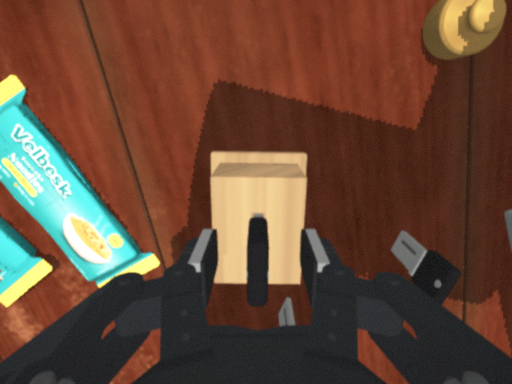

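The key (258,260) lies midway between the pads (about 215 and 303). I'll close now.

Emit:
drive_tool:
  steps:
    - [[0, 0, 0, 0, 0], [0, 0, 0, 0, 0], [0, 0, 0, 0, 0], [0, 0, 0, 0, 0], [0, 0, 0, 0, 0], [0, 0, 0, 0, 0]]

```text
t: 3.45
ee_pos: [0.5026, -0.1522, 0.0663]
eef_rot: [0.142, 1.564, -0.143]
wrist_force: [-0.8, 0.2, 5.9]
finger_gap: 0.105
```

Run:
```python
from h import *
snap('wrist','w3')
s=robot.state(); print({k:np.round(v,3) for k,v in s.items()})
```

```text
{'t': np.float64(3.5), 'joint_pos': array([-0.42 ,  0.586,  1.957,  0.   ,  0.596, -1.809]), 'joint_velocities': array([ 0.   ,  0.001,  0.   , -0.   , -0.   ,  0.   ]), 'tau': array([-2.0300e-01, -5.3547e+01, -1.4170e+01, -4.3000e-02, -2.4200e-01,
        8.0000e-03]), 'ee_pos': array([ 0.503, -0.152,  0.066]), 'eef_rot': array([ 0.142,  1.564, -0.143]), 'wrist_force': array([0.03 , 1.133, 6.264]), 'wrist_torque': array([0.161, 0.128, 0.021]), 'finger_gap': np.float64(0.106)}
```

View pics/w3.png

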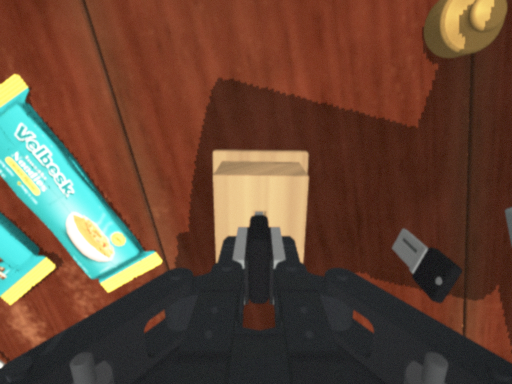

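Emit:
drive_tool:
  steps:
    - [[-10, 0, 0, 0, 0], [-25, 0, 0, 0, 0], [-45, 0, 0, 0, 0], [-80, 0, 0, 0, 0], [-120, 0, 0, 0, 0], [-130, 0, 0, 0, 0], [-130, 0, 0, 0, 0]]

```text
t: 4.2
ee_pos: [0.5026, -0.1522, 0.1973]
eef_rot: [0.142, 1.562, -0.143]
wrist_force: [0.0, 1.0, -1.0]
finger_gap: 0.104
```

Run:
```python
from h import *
snap('wrist','w4');snap('scene','s4'); 
s=robot.state(); print({k:np.round(v,3) for k,v in s.items()})
d=load('s4'); cv2.imwrite('pics/c4.png',cv2.resize(d['img'][100:280,170:330,::-1],None,fx=3.3,fy=3.3))
w=load('w4'); 
# rough lock location from top view: bezel ellipse
t=load('top0'); print(ray(t,207,198.5,.1005))
```

```text
{'t': np.float64(4.3), 'joint_pos': array([-0.42 ,  0.393,  1.847,  0.   ,  0.902, -1.809]), 'joint_velocities': array([-0.001,  0.023,  0.009,  0.   , -0.   , -0.002]), 'tau': array([ 5.9000e-02, -5.3693e+01, -2.3475e+01,  1.0000e-03,  5.6000e-02,
        0.0000e+00]), 'ee_pos': array([ 0.502, -0.152,  0.195]), 'eef_rot': array([ 0.143,  1.567, -0.142]), 'wrist_force': array([ 0.262,  0.259, -0.895]), 'wrist_torque': array([ 0.01 , -0.019, -0.045]), 'finger_gap': np.float64(0.11)}
[0.57337068 0.10590582 0.1005    ]
```

View pics/c4.png

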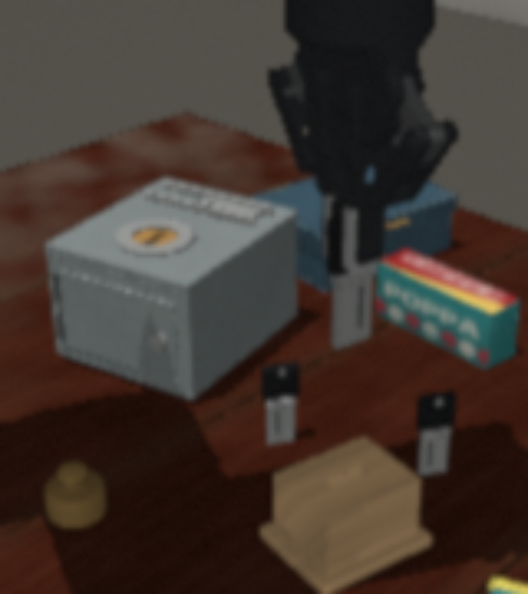

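View pics/w4.png

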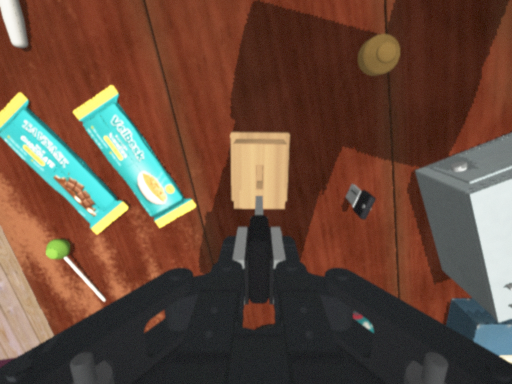

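The key is held upright and clear of the stand. In the scene crop the lock is at about (155,237). I'll move over the safe, with the TCP beyond the lock so that the wrist camera sees it.

Run:
```python
from h import *
print(to([.573+.045,.106+.01,.215],np.pi/2+.22))
```

```text
([-20.2, 284.4, 66.0, -23.0], 'yaw_y', 1.3893)
```

Emit:
drive_tool:
  steps:
    - [[-20, 60, 20, -8, 0], [-20, 120, 40, -16, 0], [-20, 180, 55, -23, 0], [-20, 240, 60, -23, 0], [-20, 284, 66, -23, 0], [-20, 284, 66, -23, 0], [-20, 284, 66, -23, 0], [-20, 284, 66, -23, 0], [-20, 284, 66, -23, 0]]

```text
t: 5.2
ee_pos: [0.6178, 0.1146, 0.2141]
eef_rot: [-0.172, 1.566, 0.172]
wrist_force: [0.3, -0.9, -0.7]
finger_gap: 0.106
```

Run:
```python
from h import *
snap('wrist','w5')
s=robot.state(); print({k:np.round(v,4) for k,v in s.items()})
```

```text
{'t': np.float64(5.25), 'joint_pos': array([ 0.0778,  0.5125,  1.5686, -0.    ,  1.0619, -1.7116]), 'joint_velocities': array([-0.0079, -0.0097, -0.0037,  0.0013,  0.0004,  0.0021]), 'tau': array([ 9.39400e-01, -6.25430e+01, -2.57832e+01,  2.10000e-02,
       -4.10000e-03, -4.00000e-03]), 'ee_pos': array([0.618 , 0.1143, 0.2145]), 'eef_rot': array([-0.1717,  1.5654,  0.1717]), 'wrist_force': array([ 0.3181, -0.9828, -1.1795]), 'wrist_torque': array([-0.0295, -0.0419,  0.018 ]), 'finger_gap': np.float64(0.1036)}
```

View pics/w5.png

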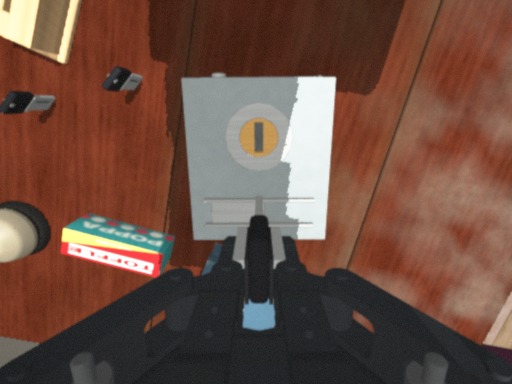

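The lock is in view: orange plug at about (259,137), slot upright. The shutter is at about (233,211), which is away from the robot as expected.

```bash
cat > lock.py <<'E'
from h import *
import sys
w=load(sys.argv[1]); b=[int(x) for x in sys.argv[2:6]]
hsv=cv2.cvtColor(w['img'],cv2.COLOR_RGB2HSV); P=pts(w)
m=np.zeros(w['img'].shape[:2],np.uint8); sl=np.s_[b[0]:b[1],b[2]:b[3]]
m[sl]=((hsv[sl][...,0]>10)&(hsv[sl][...,0]<35)&(hsv[sl][...,1]>110)&(hsv[sl][...,2]>90))*255
cs,_=cv2.findContours(m,cv2.RETR_EXTERNAL,cv2.CHAIN_APPROX_NONE); c=max(cs,key=cv2.contourArea)
hull=cv2.convexHull(c)
W=np.array([ray(w,*q[0],.1005)[:2] for q in hull],np.float32)
(ce,r)=cv2.minEnclosingCircle(W); e=cv2.fitEllipse(np.array([ray(w,*q[0],.1005)[:2] for q in c],np.float32)); print('disc circ',np.round(ce,4),round(r,4),'ellipse',e)
# slot: hole inside hull
f=np.zeros_like(m); cv2.drawContours(f,[hull],-1,255,-1); f=cv2.erode(f,np.ones((3,3)));
h=((f>0)&(m==0)).astype(np.uint8)*255; cs,_=cv2.findContours(h,cv2.RETR_EXTERNAL,cv2.CHAIN_APPROX_NONE); c=max(cs,key=cv2.contourArea)
B=cv2.boxPoints(cv2.minAreaRect(c)); V=np.array([ray(w,*q,.1005) for q in B]); print('slot px',cv2.minAreaRect(c)[0],'C',np.round(V.mean(0),4),'sides',np.round([np.linalg.norm(V[1]-V[0]),np.linalg.norm(V[2]-V[1])],4),'ang',np.round([np.arctan2(*(V[i+1]-V[i])[[1,0]]) for i in(0,1)],3))
vx,vy,x0,y0=cv2.fitLine(np.argwhere(h>0)[:,::-1].astype(np.float32),cv2.DIST_L2,0,.01,.01).ravel()
a,bb=ray(w,x0,y0,.1005),ray(w,x0-10*vx,y0-10*vy,.1005); print('slot fitline C',a,'ang',np.arctan2(*(bb-a)[[1,0]]))
# safe top
k=((abs(P[...,2]-.1)<.004)).astype(np.uint8)*255; cs,_=cv2.findContours(k,cv2.RETR_EXTERNAL,cv2.CHAIN_APPROX_NONE); c=max(cs,key=cv2.contourArea)
W=np.array([ray(w,*q[0],.1)[:2] for q in c],np.float32); print('safe',cv2.minAreaRect(W))
E
python3 lock.py w5 95 180 220 300
python3 - <<'E'
from h import *
w=load('w5');P=pts(w)
s=np.load('w5.npz'); R=cv2.Rodrigues(s['r'])[0]
L=(P-s['p'])@R*1000  # tool coords mm
for v in range(190,312,6):
    print(v,[tuple(np.round(L[v,u]).astype(int)) for u in (246,250,254,258,262,266,270)])
cv2.imwrite('pics/c5.png',cv2.resize(w['img'][90:310,190:340,::-1],None,fx=2.7*1,fy=2.7,interpolation=cv2.INTER_CUBIC))
E
```

```text
disc circ [0.5739 0.1043] 0.0165 ellipse ((0.5737126469612122, 0.10422226786613464), (0.03193141892552376, 0.03220995143055916), 178.48416137695312)
slot px (258.0, 136.5) C [0.5733 0.1037 0.1005] sides [0.007  0.0254] ang [1.79  0.223]
slot fitline C [0.57264786 0.10362625 0.1005    ] ang -2.9159727185474744
safe ((0.5982766151428223, 0.10970564186573029), (0.149190753698349, 0.1295102834701538), 12.772171974182129)
190 [(np.int64(115), np.int64(-12), np.int64(4)), (np.int64(116), np.int64(-9), np.int64(4)), (np.int64(117), np.int64(-5), np.int64(5)), (np.int64(115), np.int64(-1), np.int64(4)), (np.int64(115), np.int64(3), np.int64(4)), (np.int64(116), np.int64(7), np.int64(5)), (np.int64(115), np.int64(10), np.int64(4))]
196 [(np.int64(115), np.int64(-12), np.int64(10)), (np.int64(116), np.int64(-9), np.int64(10)), (np.int64(117), np.int64(-5), np.int64(11)), (np.int64(49), np.int64(-1), np.int64(-11)), (np.int64(50), np.int64(2), np.int64(-11)), (np.int64(115), np.int64(7), np.int64(10)), (np.int64(114), np.int64(10), np.int64(10))]
202 [(np.int64(108), np.int64(-12), np.int64(14)
[... 5316 characters left out ...]
4(14)), (np.int64(-37), np.int64(4), np.int64(7))]
304 [(np.int64(-36), np.int64(-6), np.int64(11)), (np.int64(162), np.int64(-11), np.int64(169)), (np.int64(161), np.int64(-6), np.int64(169)), (np.int64(160), np.int64(-1), np.int64(168)), (np.int64(160), np.int64(4), np.int64(168)), (np.int64(160), np.int64(9), np.int64(167)), (np.int64(-36), np.int64(4), np.int64(11))]
310 [(np.int64(161), np.int64(-16), np.int64(177)), (np.int64(160), np.int64(-11), np.int64(177)), (np.int64(159), np.int64(-6), np.int64(176)), (np.int64(160), np.int64(-1), np.int64(177)), (np.int64(160), np.int64(4), np.int64(177)), (np.int64(161), np.int64(9), np.int64(177)), (np.int64(162), np.int64(14), np.int64(178))]
```

View pics/c5.png

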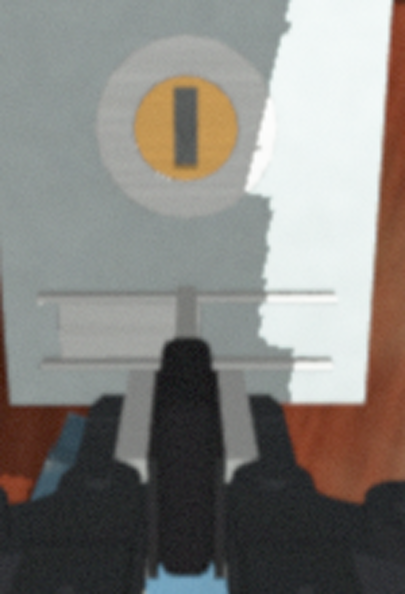

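Run:
```python
from h import *
w=load('w5');P=pts(w)
s=np.load('w5.npz'); R=cv2.Rodrigues(s['r'])[0]; print(np.round(R,4))
L=(P-s['p'])@R*1000
for v in range(197,216,2):
    r=L[v,240:280]; k=(r[:,0]>5)&(r[:,0]<60); u=np.where(k)[0]+240; print(v,u.min(),u.max(),np.round(r[k].min(0),1),np.round(r[k].max(0),1),w['img'][v,252:268].max(-1))
for v in range(252,300,6):
    r=L[v,240:280]; k=abs(r[:,0]+28.5)<2.; u=np.where(k)[0]+240; print(v,u.min(),u.max(),np.round(r[k].min(0),1),np.round(r[k].max(0),1))
k=(abs(L[...,0]+28.5)<2.5)&(abs(L[...,2])<25)&(abs(L[...,1])<6); q=L[k]; print('bow top z range',np.percentile(q[:,2],[0,1,99,100]),'y',np.percentile(q[:,1],[0,1,99,100]))
for n,p in (('disc',(.5738,.1043,.1005)),('slot',(.5733,.1037,.1005)),('safe',(.5739,.1042,.1005))): print(n,np.round((np.array(p)-s['p'])@R*1000,2))
```

```text
[[-2.200e-03 -2.177e-01  9.760e-01]
 [-3.000e-04  9.760e-01  2.177e-01]
 [-1.000e+00  2.000e-04 -2.200e-03]]
197 256 262 [ 47.2  -2.4 -11.2] [ 49.    1.8 -10.6] [138 133 135 133 122 123 126 122 121 126 130 135 136 139 140 139]
199 255 262 [ 42.9  -3.1 -11.2] [ 45.    1.8 -10.5] [138 139 137 128 126 125 125 124 124 120 126 137 139 138 141 139]
201 255 262 [ 38.4  -3.  -11.3] [ 40.2   1.7 -10.7] [155 158 157 141 124 122 123 125 120 123 132 150 154 156 154 154]
203 255 262 [ 33.8  -3.  -11.6] [ 36.5   1.6 -10.6] [160 161 160 140 127 121 123 124 123 124 132 150 143 147 147 146]
205 255 262 [ 30.7  -2.9 -11.3] [ 32.5   1.6 -10.6] [162 166 159 141 128 122 123 123 124 125 136 150 141 144 146 149]
207 255 262 [ 26.8  -2.9 -11.4] [ 28.5   1.6 -10.7] [166 166 159 138 126 122 122 122 123 123 134 152 144 143 147 149]
209 255 262 [ 24.   -2.8 -11.1] [ 24.9   1.5 -10.7] [166 167 159 134 124 124 122 123 119 124 134 148 142 145 144 146]
211 255 262 [ 20.1  -2.8 -11.2] [ 22.1   1.4 -10.5] [166 159 156 135 123 124 124 122 124 121 129 142 138 142 147 148]
213 255 262 [ 17.   -2.8 -11.2] [ 19.1   1.4 -10.3] [163 162 151 128 123 119 121 118 121 122 125 136 136 144 145 145]Traceback (most recent call last):
  File "<stdin>", line 6, in <module>
    return umr_minimum(a, axis, None, out, keepdims, initial, where)
ValueError: zero-size array to reduction operation minimum which has no identity
```

Run:
```python
from h import *
w=load('w5');P=pts(w)
s=np.load('w5.npz'); R=cv2.Rodrigues(s['r'])[0]
L=(P-s['p'])@R*1000
k=(abs(L[...,0]+28.5)<2.5)&(abs(L[...,2])<25)&(abs(L[...,1])<5.2);k[:,:245]=0;k[:,273:]=0; q=L[k]; print('bow top z range',np.percentile(q[:,2],[0,1,99,100]),'y',np.percentile(q[:,1],[0,1,99,100]), np.median(q[:,0]))
for n,p in (('disc',(.5738,.1043,.1005)),('slot',(.5733,.1037,.1005)),('safe',(.5739,.1042,.1005))): print(n,np.round((np.array(p)-s['p'])@R*1000,2))
m=[P[v,u,2] for v in range(125,150) for u in (248,270)]; print('face z',np.median(m))
st=robot.state(); print(st['ee_pos'],st['t'])
```

```text
bow top z range [-16.56953044 -15.65009461  16.35213444  17.14739915] y [-5.19728957 -5.12115216  4.26397056  5.14691134] -28.162704344126574
disc [113.71  -0.49 -44.92]
slot [113.71  -0.97 -45.54]
safe [113.71  -0.61 -44.85]
face z 0.09941002049061479
[0.61795186 0.11428848 0.2145376 ] 5.25
```

Held in one wrist view, the lock axis is at tool (y −0.6, z −45.0) and the key axis at about (y −0.65, z +0.7). The safe-outline and plug-disc estimates agree within 0.2 mm. The move is z −45.7 mm, y 0, with the tip stopping about 11 mm above the face.

Emit:
drive_tool:
  steps:
    - [[0, 0, -25, -0.3, 0], [0, 0, -45.7, -0.3, 0], [25, 0, -45.7, -0.3, 0], [45, 0, -45.7, -0.3, 0], [52, 0, -45.7, -0.3, 0], [52, 0, -45.7, -0.3, 0], [52, 0, -45.7, -0.3, 0], [52, 0, -45.7, -0.3, 0]]

```text
t: 6.05
ee_pos: [0.5742, 0.1053, 0.1642]
eef_rot: [-0.177, 1.562, 0.177]
wrist_force: [-0.3, -0.1, -1.4]
finger_gap: 0.108
```

Run:
```python
from h import *
snap('wrist','w6'); snap('scene','s6')
s=robot.state(); print({k:np.round(v,4) for k,v in s.items()})
w=load('w6');d=load('s6')
cv2.imwrite('pics/c6.png',np.hstack([cv2.resize(w['img'][150:320,170:340,::-1],(480,480),interpolation=cv2.INTER_CUBIC),cv2.resize(d['img'][130:210,180:260,::-1],(320,320)).copy().repeat(1,0) if 0 else cv2.resize(d['img'][120:220,190:256,::-1],(317,480),interpolation=cv2.INTER_CUBIC)]))
p=np.load('w6.npz'); R=cv2.Rodrigues(p['r'])[0]
for n,q in (('disc',(.5738,.1043,.1005)),): print(n,np.round((np.array(q)-p['p'])@R*1000,2))
```

```text
{'t': np.float64(6.15), 'joint_pos': array([ 6.8500e-02,  5.0790e-01,  1.7370e+00,  1.0000e-04,  8.9550e-01,
       -1.7276e+00]), 'joint_velocities': array([ 0.0009,  0.0018,  0.0022, -0.001 , -0.0031,  0.0004]), 'tau': array([-1.16100e-01, -5.93703e+01, -2.25426e+01, -2.30000e-03,
        2.70000e-03, -8.00000e-04]), 'ee_pos': array([0.574 , 0.1054, 0.164 ]), 'eef_rot': array([-0.1768,  1.5624,  0.1768]), 'wrist_force': array([-0.0485,  0.218 , -1.0416]), 'wrist_torque': array([-0.0363,  0.0459, -0.0166]), 'finger_gap': np.float64(0.1042)}
disc [63.73 -0.86 -0.69]
```

View pics/c6.png

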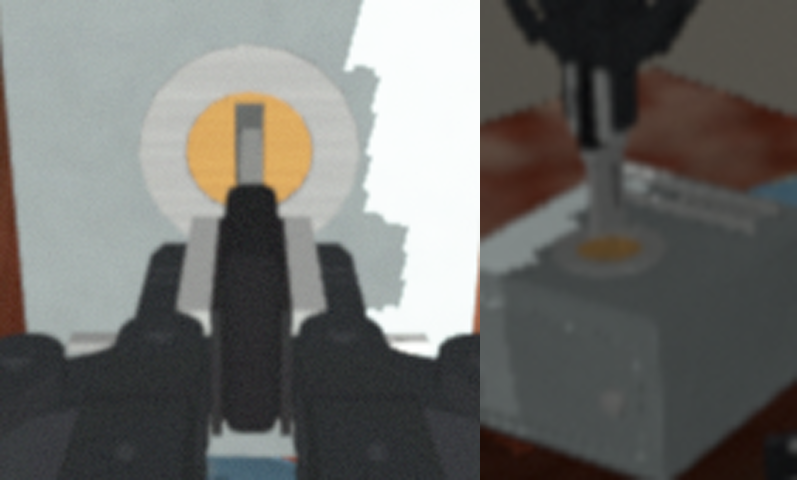

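```bash
python3 lock.py w6 180 225 225 290
python3 - <<'E'
from h import *
w=load('w6');P=pts(w)
p=np.load('w6.npz'); R=cv2.Rodrigues(p['r'])[0]
L=(P-p['p'])@R*1000
for v in range(194,218,2):
    r=L[v,240:280]; k=(r[:,0]>5)&(r[:,0]<60); u=np.where(k)[0]+240
    if len(u): print(v,u.min(),u.max(),np.round(r[k].min(0),1),np.round(r[k].max(0),1))
    print('   ',w['img'][v,248:270].max(-1))
ss=[robot.state()['ee_pos'] for _ in range(3)]; print(ss)
E
```

```text
disc circ [0.574  0.1041] 0.0165 ellipse ((0.5730520486831665, 0.10392799228429794), (0.028393803164362907, 0.032475315034389496), 13.818220138549805)
slot px (258.5, 203.0) C [0.5737 0.1045 0.1005] sides [0.0112 0.0275] ang [1.795 0.232]
slot fitline C [0.57397375 0.10421014 0.1005    ] ang -2.9158066137902856
safe ((0.5806588530540466, 0.10561348497867584), (0.11422282457351685, 0.1293308138847351), 12.818646430969238)
    [220 220 218 221 207 149 107 107 111 107 107 108 108 107 125 171 212 220
 221 221 220 221]
196 256 262 [ 49.4  -2.4 -11.3] [ 51.4   1.9 -10.6]
    [220 219 219 220 204 146 103 113 134 138 140 142 139 137 140 175 210 220
 220 221 219 221]
198 256 262 [ 43.5  -2.3 -11.8] [ 46.2   1.8 -10.8]
    [219 219 220 219 204 149 116 126 141 143 145 146 144 143 142 173 209 220
 221 221 219 221]
200 255 262 [ 40.9  -3.  -11.2] [ 42.2   1.7 -10.7]
    [219 219 220 219 203 144 115 124 139 142 143 144 143 141 148 177 211 219
 218 219 220 220]
202 255 262 [ 36.3  -3.  -11.4] [ 38.2   1.7 -10.7]
    [219 218 218 220 206 145 116 133 142 145 143 142 142 143 151 180 210 220
 220 220 2
[... 420 characters left out ...]
80 215 224
 222 222 223 223]
210 255 262 [ 22.   -2.8 -11.2] [ 24.    1.5 -10.4]
    [219 221 220 219 206 159 121 135 143 142 143 142 142 143 151 184 212 219
 220 221 219 219]
212 255 262 [ 18.9  -2.8 -11.1] [ 21.1   1.4 -10.2]
    [220 223 221 222 206 155 115 132 143 143 144 145 146 147 153 181 215 221
 221 222 222 222]
214 255 262 [ 15.4  -2.8 -11.2] [ 16.5   1.4 -10.7]
    [224 224 223 222 209 161 116 118 122 121 122 119 120 120 129 160 197 218
 221 222 223 224]
    [218 213 196 156 122  88  55  44  43  44  42  41  47  41  40  54  84 116
 160 195 215 217]
[array([0.57399689, 0.10544564, 0.16399052]), array([0.57399689, 0.10544564, 0.16399052]), array([0.57399689, 0.10544564, 0.16399052])]
```

Blade against slot in this view: the key must go about 0.5 mm in −y and 1.1 mm in −z. I'll correct that and then lower the tip to about 6 mm below the face.

Emit:
drive_tool:
  steps:
    - [[4, -0.5, -1.1, 0, 0], [8, -0.5, -1.1, 0, 0], [11, -0.5, -1.1, 0, 0], [13, -0.5, -1.1, 0, 0], [15, -0.5, -1.1, 0, 0], [17, -0.5, -1.1, 0, 0]]

```text
t: 6.75
ee_pos: [0.5728, 0.1048, 0.1461]
eef_rot: [-0.177, 1.564, 0.177]
wrist_force: [-0.1, -0.4, -0.9]
finger_gap: 0.104
```

```bash
cat > st.py <<'E'
from h import *
s=robot.state(); R=cv2.Rodrigues(s['eef_rot'])[0]
print('t',round(s['t'],2),'ee',np.round(s['ee_pos'],4),'keyyaw',round(np.degrees(np.arctan2(R[1,2],R[0,2])),2),'tilt',np.round(R[:2,0],4),'F',np.round(s['wrist_force'],1),'M',np.round(s['wrist_torque'],2),'gap',round(s['finger_gap'],3),'tau6',np.round(s['tau'][5],3),'j6',s['joint_pos'][5].round(3))
E
python3 st.py
```

```text
t 6.75 ee [0.5728 0.1048 0.1461] keyyaw 12.9 tilt [-0.      0.0001] F [-0.1 -0.4 -0.9] M [-0.06 -0.03 -0.04] gap 0.104 tau6 0.0 j6 -1.729
```

Tip is about 5 mm below the face with no force, so it has entered the slot. Next I'll go down to the first wafer.

Emit:
drive_tool:
  steps:
    - [[2, 0, 0, 0, 0], [4, 0, 0, 0, 0], [6, 0, 0, 0, 0], [7.5, 0, 0, 0, 0], [8.5, 0, 0, 0, 0], [9.5, 0, 0, 0, 0], [9.5, 0, 0, 0, 0]]

```text
t: 7.45
ee_pos: [0.5729, 0.1048, 0.1369]
eef_rot: [-0.177, 1.563, 0.177]
wrist_force: [-0.7, -0.9, -0.9]
finger_gap: 0.104
```

```bash
python3 st.py
```

```text
t 7.45 ee [0.5729 0.1048 0.1369] keyyaw 12.9 tilt [0.0003 0.0001] F [-0.7 -0.9 -0.9] M [ 0.01 -0.02  0.04] gap 0.104 tau6 -0.0 j6 -1.729
```

Emit:
drive_tool:
  steps:
    - [[0.5, 0, 0, 0, 0], [1, 0, 0, 0, 0], [1, 0, 0, 0, 0]]

```text
t: 7.75
ee_pos: [0.5732, 0.1048, 0.1367]
eef_rot: [-0.177, 1.562, 0.177]
wrist_force: [-0.4, -0.1, 6.9]
finger_gap: 0.107
```

```bash
python3 st.py
```

```text
t 7.75 ee [0.5732 0.1048 0.1367] keyyaw 12.9 tilt [0.0017 0.0002] F [-0.4 -0.1  6.9] M [-0.03  0.14  0.05] gap 0.107 tau6 -0.0 j6 -1.729
```

The tip is on the upper wafer: 7 N, at the predicted height. Now I'll twist clockwise (+) under this light press.

Emit:
drive_tool:
  steps:
    - [[0, 0, 0, 6, 0], [0, 0, 0, 12, 0], [0, 0, 0, 17, 0], [0, 0, 0, 20, 0]]

```text
t: 8.15
ee_pos: [0.5729, 0.1048, 0.136]
eef_rot: [0.1, 1.568, -0.1]
wrist_force: [-0.1, 0.4, -0.4]
finger_gap: 0.105
```

```bash
python3 st.py
```

```text
t 8.15 ee [0.5729 0.1048 0.136 ] keyyaw -7.29 tilt [0.0005 0.0001] F [-0.1  0.4 -0.4] M [ 0.02 -0.05  0.04] gap 0.105 tau6 -0.366 j6 -1.376
```

Force fell to 0, so the tip has dropped into the upper wafer. Going on down at this angle.

Emit:
drive_tool:
  steps:
    - [[0.5, 0, 0, 1, 0], [1, 0, 0, 2, 0], [1.5, 0, 0, 2, 0], [1.5, 0, 0, 2, 0]]

```text
t: 8.55
ee_pos: [0.5727, 0.1048, 0.1342]
eef_rot: [0.124, 1.567, -0.124]
wrist_force: [-0.7, 0.6, -1.0]
finger_gap: 0.109
```

```bash
python3 st.py
```

```text
t 8.55 ee [0.5727 0.1048 0.1342] keyyaw -9.05 tilt [-0.0002  0.0002] F [-0.7  0.6 -1. ] M [ 0.15 -0.04  0.04] gap 0.109 tau6 0.057 j6 -1.345
```

Emit:
drive_tool:
  steps:
    - [[1, 0, 0, 0, 0], [2, 0, 0, 0, 0], [3, 0, 0, 0, 0], [4, 0, 0, 0, 0], [5, 0, 0, 0, 0], [6, 0, 0, 0, 0], [6.5, 0, 0, 0, 0], [6.5, 0, 0, 0, 0]]

```text
t: 9.35
ee_pos: [0.5727, 0.1048, 0.1277]
eef_rot: [0.125, 1.567, -0.125]
wrist_force: [0.9, 1.5, -1.7]
finger_gap: 0.108
```

```bash
python3 st.py
```

```text
t 9.35 ee [0.5727 0.1048 0.1277] keyyaw -9.09 tilt [-0.0002  0.0001] F [ 0.9  1.5 -1.7] M [ 0.17 -0.08  0.06] gap 0.108 tau6 0.029 j6 -1.345
```

Emit:
drive_tool:
  steps:
    - [[0.6, 0, 0, 0, 0], [1.2, 0, 0, 0, 0], [1.7, 0, 0, 0, 0], [1.7, 0, 0, 0, 0]]

```text
t: 9.75
ee_pos: [0.5731, 0.1048, 0.1267]
eef_rot: [0.125, 1.566, -0.124]
wrist_force: [-0.3, 1.1, 6.0]
finger_gap: 0.105
```

```bash
python3 st.py
```

```text
t 9.75 ee [0.5731 0.1048 0.1267] keyyaw -9.09 tilt [0.0011 0.0002] F [-0.3  1.1  6. ] M [0.16 0.16 0.1 ] gap 0.105 tau6 0.028 j6 -1.345
```

The tip is on the lower wafer: 6 N, 24 mm down as expected. Twisting anticlockwise.

Emit:
drive_tool:
  steps:
    - [[0, 0, 0, -7, 0], [0, 0, 0, -14, 0], [0, 0, 0, -21, 0], [0, 0, 0, -28, 0], [0, 0, 0, -34, 0], [0, 0, 0, -38, 0]]

```text
t: 10.35
ee_pos: [0.5733, 0.1044, 0.1266]
eef_rot: [-0.399, 1.532, 0.398]
wrist_force: [1.6, -2.8, 0.4]
finger_gap: 0.105
```

```bash
python3 st.py
```

```text
t 10.35 ee [0.5733 0.1044 0.1266] keyyaw 29.14 tilt [ 0.0015 -0.0004] F [ 1.6 -2.8  0.4] M [-0.46 -0.27 -0.11] gap 0.105 tau6 0.624 j6 -2.012
```

Emit:
drive_tool:
  steps:
    - [[0, 0, 0, -3, 0], [0, 0, 0, -5, 0], [0.5, 0, 0, -5, 0], [0.5, 0, 0, -5, 0]]

```text
t: 10.75
ee_pos: [0.5731, 0.1044, 0.1256]
eef_rot: [-0.463, 1.52, 0.462]
wrist_force: [2.1, -5.4, -0.1]
finger_gap: 0.109
```

```bash
python3 st.py
```

```text
t 10.75 ee [0.5731 0.1044 0.1256] keyyaw 33.84 tilt [ 0.0007 -0.0004] F [ 2.1 -5.4 -0.1] M [-0.75 -0.51 -0.07] gap 0.109 tau6 -0.134 j6 -2.094
```

Some side force here (tool −y, 5.6 N). I'll relieve that with a 0.5 mm shift while going down.

Emit:
drive_tool:
  steps:
    - [[0, -0.3, 0, 0, 0], [0.5, -0.5, 0, 0, 0], [1, -0.5, 0, 0, 0], [1.5, -0.5, 0, 0, 0], [1.5, -0.5, 0, 0, 0]]

```text
t: 11.25
ee_pos: [0.573, 0.1043, 0.124]
eef_rot: [-0.464, 1.521, 0.463]
wrist_force: [1.8, -3.3, -0.8]
finger_gap: 0.107
```

```bash
python3 st.py
```

```text
t 11.25 ee [0.573  0.1043 0.124 ] keyyaw 33.9 tilt [-0.0001 -0.    ] F [ 1.8 -3.3 -0.8] M [-0.75 -0.46 -0.07] gap 0.107 tau6 -0.049 j6 -2.096
```

Emit:
drive_tool:
  steps:
    - [[1.5, -0.3, 0, 0, 0], [3, -0.4, 0, 0, 0], [4.5, -0.4, 0, 0, 0], [6, -0.4, 0, 0, 0], [7.5, -0.4, 0, 0, 0], [9, -0.4, 0, 0, 0], [10.5, -0.4, 0, 0, 0], [11.5, -0.4, 0, 0, 0], [11.5, -0.4, 0, 0, 0]]

```text
t: 12.15
ee_pos: [0.5731, 0.1041, 0.1124]
eef_rot: [-0.463, 1.521, 0.464]
wrist_force: [0.3, -0.5, -1.0]
finger_gap: 0.104
```

```bash
python3 st.py
```

```text
t 12.15 ee [0.5731 0.1041 0.1124] keyyaw 33.9 tilt [-0.0004  0.0002] F [ 0.3 -0.5 -1. ] M [-0.07 -0.02 -0.06] gap 0.104 tau6 -0.031 j6 -2.097
```

Emit:
drive_tool:
  steps:
    - [[0.6, 0, 0, 0, 0], [1.2, 0, 0, 0, 0], [1.8, 0, 0, 0, 0], [2.4, 0, 0, 0, 0], [2.8, 0, 0, 0, 0], [2.8, 0, 0, 0, 0]]

```text
t: 12.75
ee_pos: [0.5735, 0.1041, 0.1107]
eef_rot: [-0.463, 1.519, 0.463]
wrist_force: [-1.4, 1.2, 8.3]
finger_gap: 0.103
```

```bash
python3 st.py
python3 - <<'E'
from h import *
snap('wrist','w7');snap('scene','s7');w=load('w7');d=load('s7')
cv2.imwrite('pics/c7.png',np.hstack([cv2.resize(w['img'][150:320,170:340,::-1],(480,480),interpolation=cv2.INTER_CUBIC),cv2.resize(d['img'][120:220,190:256,::-1],(317,480),interpolation=cv2.INTER_CUBIC)]))
E
```

```text
t 12.75 ee [0.5735 0.1041 0.1107] keyyaw 33.9 tilt [0.0012 0.0003] F [-1.4  1.2  8.3] M [0.12 0.31 0.02] gap 0.103 tau6 -0.033 j6 -2.097
```

View pics/c7.png

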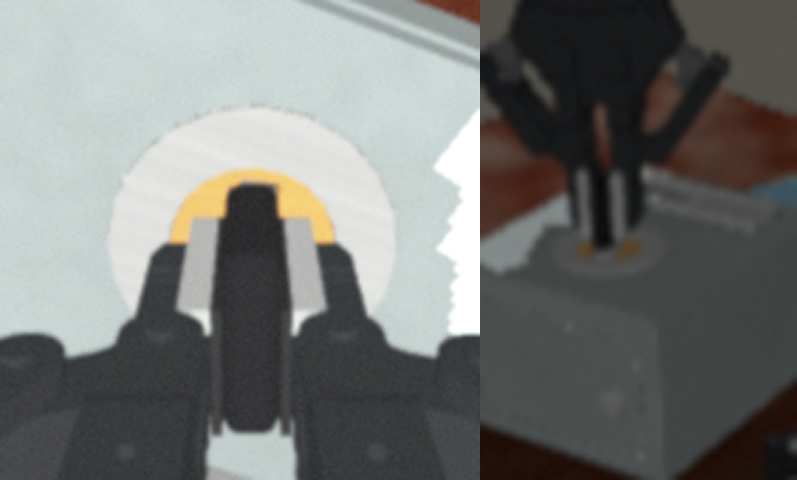

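The collar is seated: 8.3 N at z=0.1107 against the predicted 0.1108. Both views show the collar down on the plug face. Next comes the clockwise turn, correcting for the key's small offset from the TCP.

Emit:
drive_tool:
  steps:
    - [[2.8, 0, 0, 0, 0], [2.8, 0.1, 0.1, 8, 0], [2.8, 0.2, 0.2, 16, 0], [2.8, 0.3, 0.3, 24, 0], [2.8, 0.4, 0.4, 32, 0], [2.8, 0.5, 0.5, 40, 0], [2.8, 0.6, 0.6, 48, 0], [2.8, 0.6, 0.7, 54, 0], [2.8, 0.6, 0.8, 58, 0]]

```text
t: 13.75
ee_pos: [0.5746, 0.1048, 0.1103]
eef_rot: [0.333, 1.541, -0.332]
wrist_force: [-7.4, -2.8, 33.2]
finger_gap: 0.11
```

```bash
python3 st.py
```

```text
t 13.75 ee [0.5746 0.1048 0.1103] keyyaw -24.29 tilt [ 0.0043 -0.0001] F [-7.4 -2.8 33.2] M [-0.64  1.38  0.08] gap 0.11 tau6 -0.539 j6 -1.079
```

I made a slip there: shifts count from the current command, so the 2.8 mm added press, now 33 N. Backing it off.

Emit:
drive_tool:
  steps:
    - [[-1.4, 0, 0, 0, 0], [-2.6, 0, 0, 0, 0], [-2.6, 0, 0, 0, 0]]

```text
t: 14.05
ee_pos: [0.5742, 0.1048, 0.1106]
eef_rot: [0.33, 1.544, -0.329]
wrist_force: [-1.2, -1.6, 11.7]
finger_gap: 0.107
```

```bash
python3 st.py
```

```text
t 14.05 ee [0.5742 0.1048 0.1106] keyyaw -24.08 tilt [ 0.002 -0.   ] F [-1.2 -1.6 11.7] M [-0.29  0.28  0.04] gap 0.107 tau6 0.064 j6 -1.083
```

Emit:
drive_tool:
  steps:
    - [[0, 0, 0, 8, 0], [0, 0.1, 0.1, 16, 0], [0, 0.2, 0.1, 24, 0], [0, 0.2, 0.2, 32, 0], [0, 0.3, 0.2, 40, 0], [0, 0.3, 0.3, 48, 0], [0, 0.3, 0.3, 54, 0], [0, 0.3, 0.3, 58, 0], [0, 0.3, 0.3, 58, 0]]

```text
t: 14.95
ee_pos: [0.5743, 0.1048, 0.1106]
eef_rot: [1.108, 1.269, -1.108]
wrist_force: [-3.9, -3.1, 12.6]
finger_gap: 0.106
```

```bash
python3 st.py
python3 - <<'E'
from h import *
snap('wrist','w8');snap('scene','s8');snap('top','t8');w=load('w8');d=load('s8');t=load('t8')
cv2.imwrite('pics/c8.png',np.hstack([cv2.resize(w['img'][150:320,170:340,::-1],(400,400),interpolation=cv2.INTER_CUBIC),cv2.resize(d['img'][130:210,180:260,::-1],(400,400),interpolation=cv2.INTER_CUBIC)]))
E
```

```text
t 14.95 ee [0.5743 0.1048 0.1106] keyyaw -82.2 tilt [ 0.0011 -0.0005] F [-3.9 -3.1 12.6] M [-0.61  0.63  0.17] gap 0.106 tau6 1.099 j6 -0.068
```

View pics/c8.png

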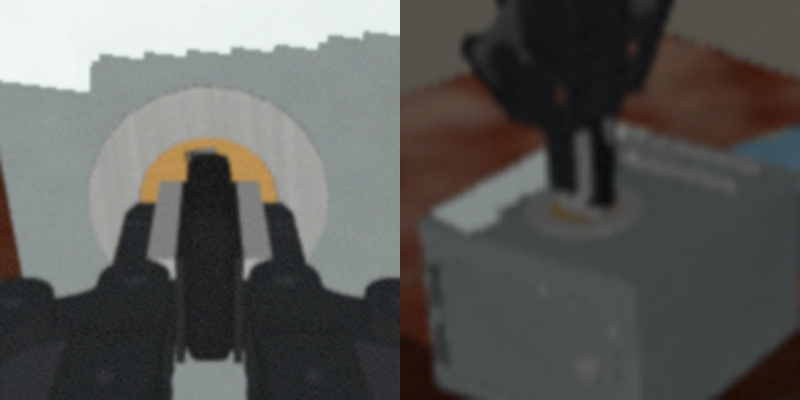

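View pics/w8.png

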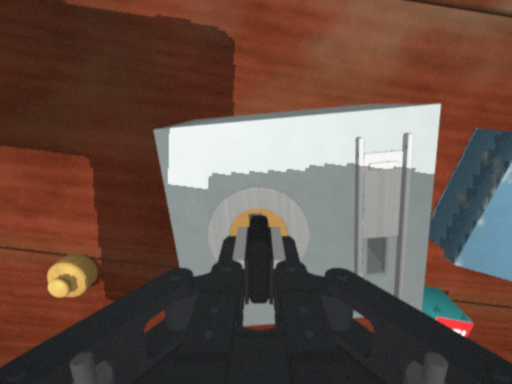

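The shutter (383,200) has moved and its opening shows at (376,255). Moment so far is 0.17 N m. I'll turn further to the stop.

Emit:
drive_tool:
  steps:
    - [[0, 0, 0, 2, 0], [0, 0, 0, 4, 0], [0, 0, 0, 6, 0], [0, 0, 0, 6, 0], [0, 0, 0, 6, 0]]

```text
t: 15.6
ee_pos: [0.5742, 0.1048, 0.1106]
eef_rot: [1.184, 1.224, -1.183]
wrist_force: [-2.5, -3.0, 12.3]
finger_gap: 0.107
```

```bash
python3 st.py
python3 - <<'E'
from h import *
snap('wrist','w9')
for n in ('w5','w8','w9'):
    w=load(n); th=.2235; C=np.array([.5983,.1097,.1]); Rs=np.array([[np.cos(th),-np.sin(th),0],[np.sin(th),np.cos(th),0],[0,0,1]])
    # rectify safe-frame patch x 15..75, y -65..65 at z=.104, 4px/mm
    T=w['T']; g=np.mgrid[-65:65:.25,15:75:.25]; q=np.stack([g[1]/1e3,g[0]/1e3,np.full(g[0].shape,.003)],-1)@Rs.T+C
    c=(q-T[:3,3])@T[:3,:3]; p=c@w['K'].T; p=(p[...,:2]/p[...,2:]).astype(np.float32)
    o=cv2.remap(w['img'],p[...,0],p[...,1],cv2.INTER_LINEAR); cv2.imwrite(f'pics/r_{n}.png',o[...,::-1])
    globals()[n]=o
cv2.imwrite('pics/r.png',np.hstack([w5,w8,w9])[...,::-1])
E
```

```text
t 15.6 ee [0.5742 0.1048 0.1106] keyyaw -88.04 tilt [ 0.0012 -0.0005] F [-2.5 -3.  12.3] M [-0.56  0.66  0.33] gap 0.107 tau6 0.396 j6 0.034
```

View pics/r.png

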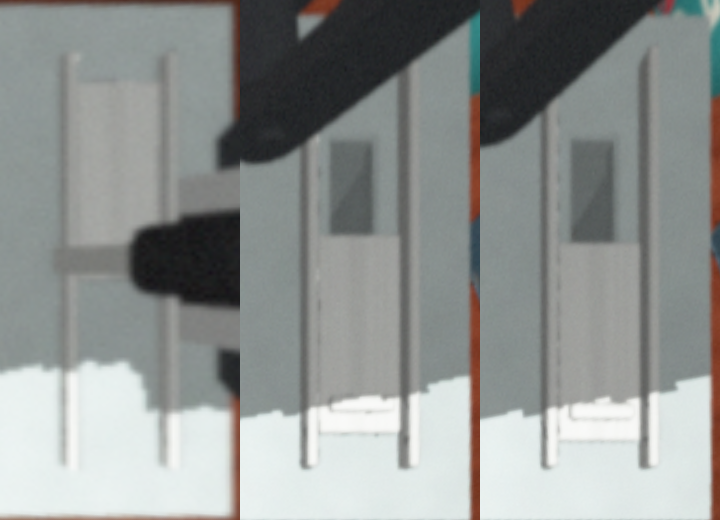

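Rectified at 4 px/mm, the shutter edge moved from row 80 to row 242, which is 40.5 mm: fully open. The moment is 0.33 N m, so the plug is on its stop. I'll do a short hold check.

Emit:
drive_tool:
  steps:
    - [[0, 0, 0, 0, 0], [0, 0, 0, 0, 0], [0, 0, 0, 0, 0], [0, 0, 0, 0, 0], [0, 0, 0, 0, 0], [0, 0, 0, 0, 0], [0, 0, 0, 0, 0], [0, 0, 0, 0, 0], [0, 0, 0, 0, 0], [0, 0, 0, 0, 0]]

```text
t: 16.65
ee_pos: [0.5743, 0.1048, 0.1106]
eef_rot: [1.184, 1.224, -1.183]
wrist_force: [-2.9, -2.3, 13.5]
finger_gap: 0.11
```

```bash
python3 st.py; python3 -c "
from h import *
print(robot.close_job())"
```

```text
t 16.65 ee [0.5743 0.1048 0.1106] keyyaw -88.04 tilt [ 0.0011 -0.0005] F [-2.9 -2.3 13.5] M [-0.53  0.59  0.37] gap 0.11 tau6 0.356 j6 0.034
the job is handed in; nothing more can be done
None
```

I took the key from its stand and worked it past both wafers: clockwise about 20–22° for the upper one, anticlockwise about 21° for the lower. I pushed it fully home, turned it clockwise to the stop, and handed in at 16.7 s still gripping and holding it turned.

**Last checks, all in agreement:**
- **Home:** the collar seated at TCP height 0.1107 m (predicted 0.1108). The height then held at 0.1106 m under about 13 N of press.
- **Turn:** the key stands about 101° clockwise of the slot's rest line. The holding moment is 0.37 N m, against 0.23 N m needed, so the plug is on its stop.
- **Shutter:** I measured about 40.5 mm of opening in the wrist picture, against 40 mm expected.
- **Grip:** steady at about 9 mm through a one-second hold.

**One slip:** at the start of the final turn I added the press twice, so it peaked near 33 N. The key was already past both wafers, and I backed it off to 12 N before turning on.

**Bystanders:** the path stayed clear of them and no stray contact forces showed, but I did not measure their positions again at the end.

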